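Walk a heavy induction hob home against its two stops

TASK

The heavy portable induction hob stands too far forward on the worktop. Walk it back by pushing by turns on its two near corners, until it rests firmly on both rubber stops of the bar at the back, both of them slightly squeezed. Never push with more than 24 N (a push on the middle would need about that or more), do not lift or tip the hob, touch nothing but the hob, leave the jars and the mill beside it where they are, and stand clear at the end.

Things in the scene. Friction and masses are not known exactly. Their poses are not given: they have to be found in the camera images.
- hob: Portable induction hob: grey box, black glass top, 180 mm deep (x), 280 wide (y), 58 high, 5 kg, on 4 smooth feet (centres x +-30, y +-55 mm). Origin: centre of its underside; x from near to far face, y left. Its smooth upright sides run 8 to 54 mm above the worktop. A push on the middle takes about 24 N or more, one near a near corner takes 10 to 16 N and turns it about the opposite feet.
- near_left (a point): Point on the hob's near face for pushing: 20 mm in from the left near corner, 35 mm above the worktop, at (-90, 120, 35) mm in the hob's frame.
- near_right (a point): The same by the right near corner, at (-90, -120, 35) mm in the hob's frame.
- stop_bar: Aluminium bar fixed to the back of the worktop, 260 mm wide, 50 mm high. Origin: middle of its near face, at worktop height; x points away from the robot, the hob comes from its -x side, y to the left. The hob belongs squarely in front of it.
- stop_left: Left stop: 26 mm collar on the bar, with screw and black rubber pad (24 mm across) standing out to -x. Origin: on the stop's axis, 20 mm in front of the bar's near face, 90 mm left of its middle, 34 mm up; axes as the bar's. The pad's end is 6 to 18 mm in front of it, as the screw is set: it varies for each stop and is not measured, so feel for it. The pad yields 1 mm per 1.5 N, 9 mm at most.
- stop_right: Right stop: as the left one, 90 mm right of the bar's middle, set on its own.
- honey_jar: Loose jar of amber honey with an orange lid, 58 mm across, 118 mm high, left of the hob's way. Origin: centre of its underside.
- pepper_mill: Loose turned wooden pepper mill, 58 mm across, 165 mm high, right of the hob's way. Origin: centre of its underside.
- pesto_jar: Loose dark green jar with a green lid, 52 mm across, 92 mm high, right of the hob's way, behind the mill. Origin: centre of its underside.

How it is judged (in metres and radians):
At the end, for the whole second after the job is handed in: The hob stands flat and at rest, its far face bearing on both rubber stops with more than 1 N each, its middle within 40 mm of the bar's middle line and within 0.1 rad of square to the bar (contact force between hob and stop_left above 1 N and contact force between hob and stop_right above 1 N and y of hob in the frame of stop_bar between -0.04 and 0.04 m and angle between the x axis of hob and the x axis of stop_bar, either way round below 0.1 rad and angle between hob's own z axis and vertical below 0.03 rad and height (world z) of hob below 0.004 m and linear speed of hob below 0.01 m/s); the robot touches nothing.
It fails at once if the robot pushes the hob with more than 24 N (contact force between any of the arm, the fingers and hob above 24 N).
It fails at once if the hob is tipped or lifted (angle between hob's own z axis and vertical above 0.06 rad or height (world z) of hob above 0.01 m).
It fails at once if the robot pushes on the stops or the bar (contact force between any of the fingers, the arm and stop_bar above 2 N).
It fails at once if a jar or the mill beside the hob is moved by more than 15 mm (distance of any of honey_jar, pepper_mill, pesto_jar from where it was at the start of the episode above 0.015 m).
It also fails if it takes over 72 s, if anything falls off the work surface, if the arm or the gripper's body presses on something with over 40 N, if the wrist force passes 120 N, or if a joint passes its speed limit or range.

ROBOT

A 6-joint arm with a two-finger parallel gripper is mounted at the origin on a cart in front of the work surface, level with it; the furniture and walls round the work are solid. World frame = base frame: x ahead of the robot, y to its left, z up, the work surface at z = 0. Lengths are in m, angles in degrees, forces in N, time in s.
With the tool pointing down it reaches from about 0.325 to 0.775 m from the base axis. Payload 9.3 kg.
Tool frame: the origin (TCP) lies midway between the tips of the shut fingers; the grasp point (between the pads) lies ctrl.hold_point_z behind it (ctrl.hold_point_z is the distance from the TCP to the grasp point, in m); z points along the fingers, y is the line along which they close (so a half turn about z gives the same grasp; the last joint's range is limited). The gripper opens to 85 mm and grips with 20 to 120 N. Pads are 22 mm wide; open, the fingers measure 114 mm over their backs; the gripper's body (76 mm by 85 mm) begins 54 mm behind the grasp point. The pads swing forward as they close: fully open they stand 13 mm farther back than shut.
Start: joints at [64.137, 14.817, 1.232, 76.415, 0, 81.257], TCP at [0.162, 0.526, 0.231] pointing down, gripper open.
Joint ranges: [-174.27, 174.27], [-52.1, 104.24], [-59.71, 78.15], [-110.17, 111.67], [-87.03, 83.33], [-180, 180]. Speed limits (degrees/s): [127.2, 127.2, 159.86, 180, 180, 180].

INTERFACE

Orientations are given as a 3x3 rotation matrix whose columns are the frame's x, y, z axes.
In Python, from cell import ctrl gives the robot as it stands. The module is installed in compiled form; this text tells all that it offers.
- The arm moves only by the tool jog_arm, never from a script. Its argument "series" is one flat list of numbers, 7 for each row, row after row: the shift along the world's x, y, z in m, then the turn, a rotation vector about the world's x, y, z in rad, then the finger opening in m, from 0 to 0.0854. In form: [x, y, z, wx, wy, wz, grip, x, y, z, wx, wy, wz, grip, ...]. A call has 1 to 5 rows; each row shifts and turns the commanded pose from where the row before left it; what a row does not reach is not made up. A row lasts 1/10 s, in which the tool goes at most 50 mm and 8.59 degrees, less where a joint would pass 70% of its speed; a pose out of reach is approached as far as the arm can. A call is refused whole if a number of a shift passes 0.05 or a number of a turn 0.15, either way. A call with a gripper value outside its range is refused whole. The fingers move at their own pace and stop on an object; "squeeze" is the grip in N (left out, the last holds). Time passes only in rows, so rows that do not move let the fingers close. It gives the time, the measured TCP pose, the force, the opening and the grip force at its end, in the units of the state.
- ctrl.get_obs(): the state, without advancing time (a new reading comes with each control period).
- ctrl.grab_frame(name): name is "scene" or "top" or "wrist"; returns the picture (400x640x3 uint8, red, green, blue); there is no depth.
- ctrl.camera_model(name): a dict with "K" (3x3 intrinsics, pixels), "k1" (the pictures are not rectified: a ray, as slopes to the right and down, at radius r is drawn at 1 + k1 r^2 times it, then the intrinsics apply), "rvec" (rotation vector, rad) and "tvec" (3), from world to camera coordinates, as OpenCV has them; the wrist camera has in their place "hand_eye" (4x4, takes a point from camera to tool coordinates, whose origin is the TCP and whose axes are the flange's). Camera axes: x right, y down, z forward; pixel columns grow to the right and rows downward; lengths in m; the calibration is good to about 2 mm. A picture is of the moment at which its call begins: read the wrist's pose just before it. camera_model takes no time and is no camera call.
- ctrl.sign_off(): hands the job in; it is judged then, once.
The state is a dict: "time_s": time; "joints": joint angles; "joint_velocities": joint speeds; "joint_torque": joint torques, N m; "tcp_pos": TCP position; "eef_rot": TCP orientation; "wrist_force": force on the tool from outside, world axes, zero at the start; "ft_torque": the same for the moment, N m; "width": finger opening in m; "finger_force": force on a finger pad.
Only numpy, scipy, OpenCV 4.12 (cv2) and the standard library are available. Lean on these libraries where they do the work, as an engineer would, in place of code of your own. Each camera call takes 0.05 s, during which the arm holds its last target. There are 200 camera calls.

## Working session

There is one attempt and no reset: what is moved stays moved. The work goes in short steps, Python scripts to look and compute and a tool call to move; the robot and the scene stay as the last step left them, time stands still between calls to the robot, and variables do not carry over. Pictures are saved under pics/ and viewed, at most 10 in all, crops included, and the job is handed in when it is done.

Besides the shell and the picture viewer there is one more tool, called in YAML: its name, and indented under it one key for each argument. jog_arm: Moves the arm, as the interface text tells. Its arguments: {"type":"object","properties":{"series":{"type":"array"},"squeeze":{"type":"number"}},"required":["series"]}

```bash
mkdir -p pics; python3 - <<'E'
from cell import ctrl
import cv2,numpy as np
for n in("scene","top"):
    cv2.imwrite(f"pics/{n}0.png",ctrl.grab_frame(n)[:,:,::-1])
    print(n,ctrl.camera_model(n))
o=ctrl.get_obs();print(o,ctrl.hold_point_z)
E
```

```text
scene {'K': array([[412.57987725,   0.        , 324.32752347],
       [  0.        , 412.57987725, 199.77969861],
       [  0.        ,   0.        ,   1.        ]]), 'k1': -0.07345451762097041, 'rvec': array([ 0.54426393, -2.71792981,  1.08679606]), 'tvec': array([0.59646006, 0.18791985, 0.89131282])}
top {'K': array([[368.72109861,   0.        , 325.00167748],
       [  0.        , 368.72109861, 204.08963914],
       [  0.        ,   0.        ,   1.        ]]), 'k1': -0.021844842147460828, 'rvec': array([ 2.09972783, -2.13361331,  0.20425254]), 'tvec': array([0.06172687, 0.65481563, 0.78754591])}
{'time_s': 0.1, 'joints': array([6.41375953e+01, 1.48475238e+01, 1.19431919e+00, 7.64167672e+01,
       4.23318832e-04, 8.12571249e+01]), 'joint_velocities': array([-0.0274891 , -0.10303783,  0.18168395, -0.01764545, -0.00479203,
       -0.05169329]), 'joint_torque': array([ 3.57889694e-03, -5.56696773e+01,  3.45070839e+01,  1.16810753e-02,
       -1.53802262e-04, -1.92292219e-05]), 'tcp_pos': array([0.16178606, 0.52539756, 0.23072821]), 'eef_rot': array([[-9.55692681e-01,  2.94365775e-01, -5.39366730e-04],
       [ 2.94366206e-01,  9.55692072e-01, -1.09570193e-03],
       [ 1.92931360e-04, -1.20592565e-03, -9.99999254e-01]]), 'wrist_force': array([-0.14852664, -0.20453167, -0.83931517]), 'ft_torque': array([-0.03176964,  0.00843201, -0.03307673]), 'finger_force': 0.0, 'width': 0.08535742789744954} 0.0187
```

View pics/top0.png

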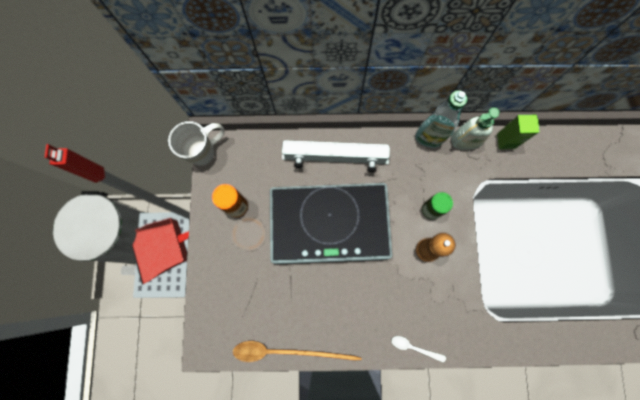

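View pics/scene0.png

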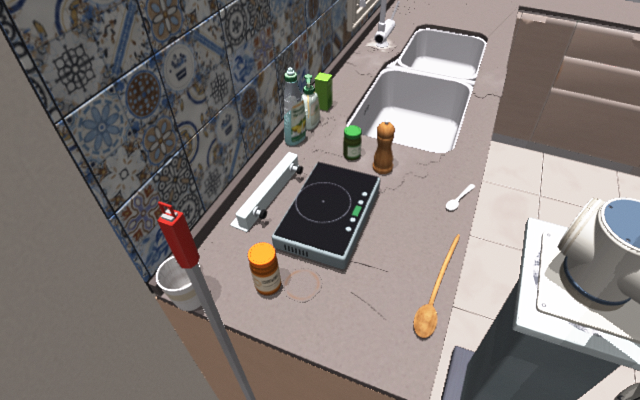

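The top view shows the hob glass with corners near (271,187), (387,185), (390,260) and (272,263). The bar runs from (283,145) to (389,152), with stops at (298,163) and (371,165). The honey lid is at (226,197), the mill at (442,245) and the pesto lid at (439,204). In the scene view the hob is at about (328,212).

```bash
cat > h.py <<'E'
from cell import ctrl
import cv2,numpy as np
def cast(n,px,z):
    m=ctrl.camera_model(n);D=np.array([m['k1'],0,0,0,0.])
    u=cv2.undistortPoints(np.array(px,float).reshape(-1,1,2),m['K'],D)[:,0]
    R=cv2.Rodrigues(m['rvec'])[0];c=-R.T@m['tvec']
    d=np.c_[u,np.ones(len(u))]@R
    return c+d*((z-c[2])/d[:,2])[:,None]
def proj(n,P):
    m=ctrl.camera_model(n);D=np.array([m['k1'],0,0,0,0.])
    return cv2.projectPoints(np.array(P,float),m['rvec'],m['tvec'],m['K'],D)[0][:,0]
def glass(im,box):   # min-area rectangle of the dark glass
    x0,y0,x1,y1=box;g=im[y0:y1,x0:x1].max(2)<60
    g=cv2.morphologyEx(g.astype(np.uint8),cv2.MORPH_CLOSE,np.ones((9,9)))
    cs=max(cv2.findContours(g,0,2)[0],key=cv2.contourArea)
    q=cv2.approxPolyDP(cv2.convexHull(cs),6,True)[:,0]+[x0,y0]
    return q
E
python3 - <<'E'
from h import *
np.set_printoptions(precision=4,suppress=True)
im=cv2.imread('pics/top0.png');sc=cv2.imread('pics/scene0.png')
for n,i,b in(('top',im,(255,175,405,275)),('scene',sc,(265,155,390,270))):
    q=glass(i,b);P=cast(n,q,.058);print(n,q.tolist(),P[:,:2].tolist())
print('bar top z.05',cast('top',[(283,142),(389,145),(283,158),(389,160)],.05))
print('stops z.034',cast('top',[(298,163),(371,166)],.034))
print('honey,mill,pesto',cast('top',[(226,197)],.118),cast('top',[(442,244)],.165),cast('top',[(439,204)],.092))
print(proj('top',[[.162,.526,.231]]))
cv2.imwrite('pics/c1.png',cv2.resize(im[125:275,250:405],None,fx=4,fy=4,interpolation=2)[:600])
E
```

```text
top [[383, 187], [386, 253], [279, 248], [274, 191]] [[0.6957073333147545, -0.08566714000429676], [0.5415761969787324, -0.08541362586117204], [0.5567769010210221, 0.15761680029240274], [0.6903346154565214, 0.17052016841759857]]
scene [[359, 155], [377, 193], [353, 249], [307, 256], [285, 249], [275, 233], [298, 168]] [[0.6105650326348231, -0.1547042192277246], [0.5204273795337275, -0.03450316737127912], [0.5155696543508663, 0.1493568831441855], [0.6008128998088498, 0.20465175077767384], [0.6533552133841694, 0.20594395849062935], [0.6948274697043347, 0.17414296255797612], [0.7416387604626544, -0.04481459012539868]]
bar top z.05 [[ 0.8145  0.1512  0.05  ]
 [ 0.8024 -0.1064  0.05  ]
 [ 0.7737  0.1509  0.05  ]
 [ 0.7643 -0.1045  0.05  ]]
stops z.034 [[ 0.7656  0.1159  0.034 ]
 [ 0.7549 -0.0626  0.034 ]]
honey,mill,pesto [[0.6644 0.2665 0.118 ]] [[ 0.5509 -0.1807  0.165 ]] [[ 0.6463 -0.2037  0.092 ]]
[[ 42.114  481.8764]]
```

View pics/c1.png

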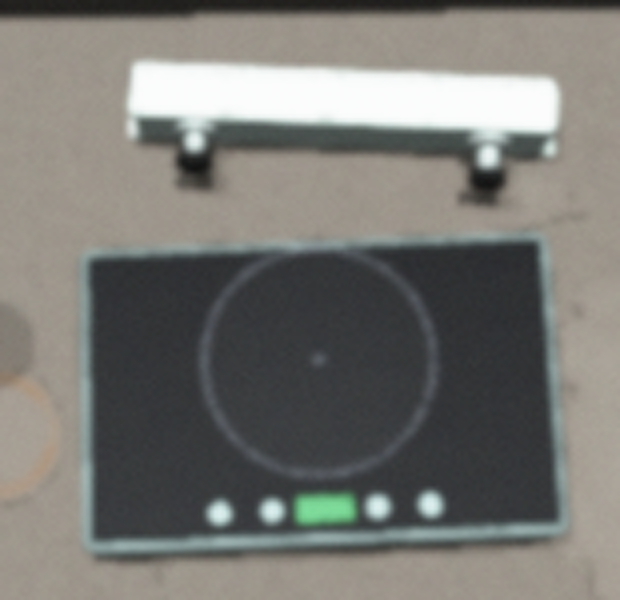

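The crop shows the hob outline with corners at crop (82,252), (545,236), (566,532) and (88,548). The bar's near top edge runs from (133,118) to (558,130). The pad ends are near (195,172) and (487,190).

```bash
python3 - <<'E'
from h import *
np.set_printoptions(precision=4,suppress=True)
f=lambda p:(np.array(p)+.0)/4+[250-.375,125-.375]
m=ctrl.camera_model('top');print('cam',-cv2.Rodrigues(m['rvec'])[0].T@m['tvec'])
H=cast('top',f([(82,252),(545,236),(566,532),(88,548)]),.058);print(H)
print('sides',[np.linalg.norm(H[i,:2]-H[i-1,:2]) for i in range(4)],'c',H.mean(0))
ax=(H[0]-H[3])+(H[1]-H[2]);ay=(H[0]-H[1])+(H[3]-H[2]);print('yaw',np.degrees([np.arctan2(ax[1],ax[0]),np.arctan2(-ay[0],ay[1])]))
B=cast('top',f([(133,118),(558,130)]),.05);d=B[0]-B[1];print('bar',B,B.mean(0),'yaw',np.degrees(np.arctan2(-d[0],d[1])))
print('pad ends',cast('top',f([(195,172),(487,190)]),.034))
E
```

```text
cam [0.4897 0.0495 0.9003]
[[ 0.6986  0.1797  0.058 ]
 [ 0.7038 -0.0928  0.058 ]
 [ 0.531  -0.0965  0.058 ]
 [ 0.5263  0.1741  0.058 ]]
sides [np.float64(0.1724459899331543), np.float64(0.2726123759339649), np.float64(0.17283173345657074), np.float64(0.27065352185861685)] c [0.6149 0.0411 0.058 ]
yaw [1.5577 1.0341]
bar [[ 0.7835  0.1513  0.05  ]
 [ 0.7715 -0.1052  0.05  ]] [0.7775 0.023  0.05  ] yaw -2.673501481871055
pad ends [[ 0.7538  0.115   0.034 ]
 [ 0.7393 -0.0629  0.034 ]]
```

jog_arm:
  series: [0.03,-0.037,-0.005,0,0,0.027,0,0.03,-0.037,-0.005,0,0,0.027,0,0.03,-0.037,-0.005,0,0,0.027,0,0.03,-0.037,-0.005,0,0,0.027,0,0.03,-0.037,-0.005,0,0,0.027,0]

```text
time_s: 0.6
tcp_pos: [0.3125, 0.339, 0.2059]
eef_rot: [[-0.987, 0.161, -0.0], [0.161, 0.987, -0.0], [0.0, -0.0, -1.0]]
wrist_force: [1.1, 0.5, 0.2]
width: 0.0124
finger_force: 0.0
```

jog_arm:
  series: [0.03,-0.037,-0.005,0,0,0.027,0,0.03,-0.037,-0.005,0,0,0.027,0,0.03,-0.037,-0.005,0,0,0.027,0,0.03,-0.037,-0.005,0,0,0.027,0,0.03,-0.037,-0.005,0,0,0.027,0]

```text
time_s: 1.1
tcp_pos: [0.4627, 0.1538, 0.181]
eef_rot: [[-1.0, 0.028, -0.0], [0.028, 1.0, 0.0], [0.0, 0.0, -1.0]]
wrist_force: [1.0, 1.2, 0.7]
width: 0.0001
finger_force: 0.0
```

jog_arm:
  series: [0,0,-0.045,0,0,0,0,0,0,-0.045,0,0,0,0,0,0,-0.04,0,0,0,0,0,0,-0.025,0,0,0,0,0,0,0,0,0,0,0]

```text
time_s: 1.6
tcp_pos: [0.4595, 0.1551, 0.0232]
eef_rot: [[-1.0, 0.029, -0.006], [0.029, 1.0, -0.001], [0.006, -0.001, -1.0]]
wrist_force: [0.0, 0.6, 0.1]
width: 0.0001
finger_force: 0.0
```

jog_arm:
  series: [0.02,0,0,0,0,0,0,0.014,0,0,0,0,0,0,0.004,0,0,0,0,0,0,0.003,0,0,0,0,0,0,0.002,0,0,0,0,0,0]

```text
time_s: 2.1
tcp_pos: [0.5047, 0.1557, 0.0268]
eef_rot: [[-1.0, 0.029, 0.0], [0.029, 1.0, 0.0], [-0.0, 0.0, -1.0]]
wrist_force: [0.2, -0.2, -0.2]
width: -0.0
finger_force: 0.0
```

jog_arm:
  series: [0.002,0,0,0,0,0,0,0.002,0,0,0,0,0,0,0.002,0,0,0,0,0,0,0.002,0,0,0,0,0,0,0.002,0,0,0,0,0,0]

```text
time_s: 2.6
tcp_pos: [0.5139, 0.1557, 0.0261]
eef_rot: [[-1.0, 0.029, -0.002], [0.029, 1.0, 0.0], [0.002, -0.0, -1.0]]
wrist_force: [-7.2, -0.2, 3.4]
width: -0.0003
finger_force: 3.8
```

jog_arm:
  series: [0.002,0,0,0,0,0,0,0.002,0,0,0,0,0,0,0.002,0,0,0,0,0,0,0.002,0,0,0,0,0,0,0.002,0,0,0,0,0,0]

```text
time_s: 3.1
tcp_pos: [0.5206, 0.1562, 0.0249]
eef_rot: [[-1.0, 0.028, -0.009], [0.028, 1.0, 0.001], [0.009, 0.001, -1.0]]
wrist_force: [-12.8, 4.9, 0.9]
width: 0.0001
finger_force: 7.1
```

jog_arm:
  series: [0.003,0,0,0,0,0,0,0.003,0,0,0,0,0,0,0.003,0,0,0,0,0,0,0.003,0,0,0,0,0,0,0.003,0,0,0,0,0,0]

```text
time_s: 3.6
tcp_pos: [0.5354, 0.1565, 0.0246]
eef_rot: [[-1.0, 0.028, -0.009], [0.028, 1.0, 0.001], [0.009, 0.001, -1.0]]
wrist_force: [-13.8, 5.7, -0.9]
width: 0.0
finger_force: 7.1
```

jog_arm:
  series: [-0.049,0,0,0,0,0,0,0,-0.045,0,0,0,0,0,0,-0.045,0,0,0,0,0,0,-0.045,0,0,0,0,0,0,-0.045,0,0,0,0,0]

```text
time_s: 4.1
tcp_pos: [0.4908, -0.0258, 0.0265]
eef_rot: [[-1.0, 0.028, 0.001], [0.028, 1.0, -0.0], [-0.001, -0.0, -1.0]]
wrist_force: [0.3, -0.5, 0.9]
width: 0.0002
finger_force: 0.0
```

jog_arm:
  series: [0,-0.042,0,0,0,0,0,0.008,0,0,0,0,0,0,0.004,0,0,0,0,0,0,0.002,0,0,0,0,0,0,0.002,0,0,0,0,0,0]

```text
time_s: 4.6
tcp_pos: [0.5069, -0.0651, 0.0262]
eef_rot: [[-1.0, 0.027, -0.0], [0.027, 1.0, 0.0], [0.0, 0.0, -1.0]]
wrist_force: [-1.4, 0.2, -0.3]
width: -0.0
finger_force: 0.0
```

jog_arm:
  series: [0.002,0,0,0,0,0,0,0.002,0,0,0,0,0,0,0.002,0,0,0,0,0,0,0.002,0,0,0,0,0,0,0.002,0,0,0,0,0,0]

```text
time_s: 5.1
tcp_pos: [0.5129, -0.0656, 0.0252]
eef_rot: [[-1.0, 0.029, -0.008], [0.029, 1.0, 0.0], [0.008, 0.0, -1.0]]
wrist_force: [-15.3, -2.2, 2.9]
width: -0.0001
finger_force: 7.3
```

jog_arm:
  series: [0.0025,0,0,0,0,0,0,0.003,0,0,0,0,0,0,0.003,0,0,0,0,0,0,0.003,0,0,0,0,0,0,0.003,0,0,0,0,0,0]

```text
time_s: 5.6
tcp_pos: [0.5272, -0.066, 0.0249]
eef_rot: [[-1.0, 0.029, -0.009], [0.029, 1.0, -0.0], [0.009, -0.001, -1.0]]
wrist_force: [-14.7, -4.3, -0.6]
width: -0.0001
finger_force: 7.3
```

jog_arm:
  series: [0.002,0,0,0,0,0,0,0.002,0,0,0,0,0,0,-0.045,0,0,0,0,0,0,0,0.045,0,0,0,0,0,0,0.045,0,0,0,0,0]

```text
time_s: 6.1
tcp_pos: [0.4896, 0.0235, 0.0264]
eef_rot: [[-0.999, 0.033, -0.0], [0.033, 0.999, -0.0], [0.0, -0.0, -1.0]]
wrist_force: [0.8, 0.6, 0.6]
width: -0.0003
finger_force: 0.0
```

```bash
python3 - <<'E'
from h import *
print(ctrl.get_obs()['tcp_pos'])
im=ctrl.grab_frame("top")[:,:,::-1]
cv2.imwrite('pics/c2.png',cv2.resize(im[125:275,250:405],None,fx=4,fy=4,interpolation=2)[:600])
E
```

```text
[0.48961994 0.02353229 0.02636624]
```

View pics/c2.png

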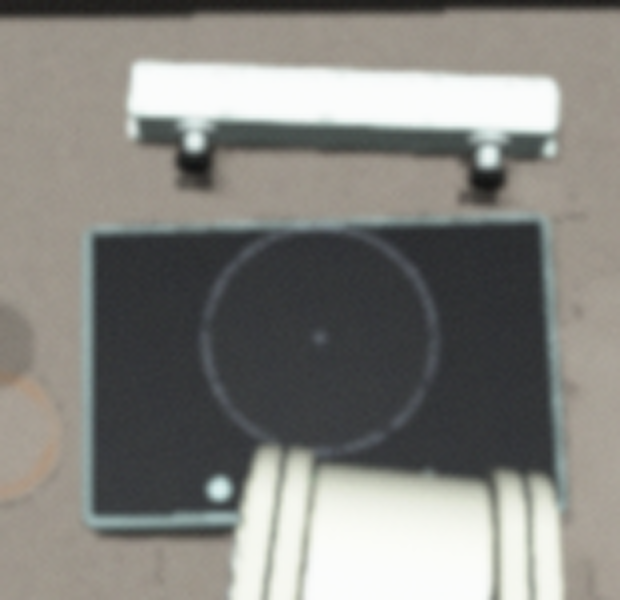

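The hob has moved back about 13 mm and is still nearly square: its far edge now runs from crop (83,230) to (545,216). The gripper covers its near right part. About 38 mm is left to go on the left side and 21 mm on the right.

jog_arm:
  series: [0,0.044,0,0,0,0,0,0,0.044,0,0,0,0,0,0.005,0.044,0,0,0,0,0,0.016,0,0,0,0,0,0,0.006,0,0,0,0,0,0]

```text
time_s: 6.65
tcp_pos: [0.5183, 0.1573, 0.0263]
eef_rot: [[-1.0, 0.026, 0.001], [0.026, 1.0, 0.0], [-0.001, 0.0, -1.0]]
wrist_force: [-0.2, -0.5, 0.0]
width: 0.0001
finger_force: 0.0
```

jog_arm:
  series: [0.002,0,0,0,0,0,0,0.002,0,0,0,0,0,0,0.002,0,0,0,0,0,0,0.002,0,0,0,0,0,0,0.002,0,0,0,0,0,0]

```text
time_s: 7.15
tcp_pos: [0.5274, 0.1551, 0.0264]
eef_rot: [[-1.0, 0.03, -0.0], [0.03, 1.0, 0.0], [0.0, 0.0, -1.0]]
wrist_force: [0.0, 0.2, 0.9]
width: 0.0002
finger_force: 0.0
```

jog_arm:
  series: [0.002,0,0,0,0,0,0,0.002,0,0,0,0,0,0,0.002,0,0,0,0,0,0,0.003,0,0,0,0,0,0,0.003,0,0,0,0,0,0]

```text
time_s: 7.65
tcp_pos: [0.5352, 0.1562, 0.025]
eef_rot: [[-1.0, 0.028, -0.008], [0.028, 1.0, 0.001], [0.008, 0.001, -1.0]]
wrist_force: [-13.0, 5.0, 0.4]
width: -0.0002
finger_force: 6.9
```

jog_arm:
  series: [0.003,0,0,0,0,0,0,0.003,0,0,0,0,0,0,0.003,0,0,0,0,0,0,0.003,0,0,0,0,0,0,0.003,0,0,0,0,0,0]

```text
time_s: 8.15
tcp_pos: [0.55, 0.1565, 0.0247]
eef_rot: [[-1.0, 0.028, -0.009], [0.028, 1.0, 0.001], [0.009, 0.001, -1.0]]
wrist_force: [-13.8, 5.7, -0.8]
width: 0.0
finger_force: 7.1
```

jog_arm:
  series: [0.003,0,0,0,0,0,0,0.003,0,0,0,0,0,0,-0.04,0,0,0,0,0,0,-0.01,-0.045,0,0,0,0,0,0,-0.045,0,0,0,0,0]

```text
time_s: 8.65
tcp_pos: [0.5084, 0.0659, 0.0263]
eef_rot: [[-1.0, 0.025, -0.001], [0.025, 1.0, 0.0], [0.001, 0.0, -1.0]]
wrist_force: [1.2, -0.2, -0.5]
width: 0.0003
finger_force: 0.0
```

jog_arm:
  series: [0,-0.045,0,0,0,0,0,0,-0.045,0,0,0,0,0,0,-0.042,0,0,0,0,0,0.004,0,0,0,0,0,0,0.003,0,0,0,0,0,0]

```text
time_s: 9.15
tcp_pos: [0.5176, -0.0674, 0.0263]
eef_rot: [[-1.0, 0.031, 0.0], [0.031, 1.0, 0.0], [-0.0, 0.0, -1.0]]
wrist_force: [0.3, 0.9, -0.0]
width: -0.0
finger_force: 0.0
```

jog_arm:
  series: [0.002,0,0,0,0,0,0,0.002,0,0,0,0,0,0,0.002,0,0,0,0,0,0,0.002,0,0,0,0,0,0,0.002,0,0,0,0,0,0]

```text
time_s: 9.65
tcp_pos: [0.5233, -0.0645, 0.0251]
eef_rot: [[-1.0, 0.027, -0.008], [0.027, 1.0, 0.001], [0.008, 0.0, -1.0]]
wrist_force: [-13.8, -1.7, 1.8]
width: -0.0001
finger_force: 7.0
```

jog_arm:
  series: [0.002,0,0,0,0,0,0,0.002,0,0,0,0,0,0,0.003,0,0,0,0,0,0,0.003,0,0,0,0,0,0,0.003,0,0,0,0,0,0]

```text
time_s: 10.15
tcp_pos: [0.5362, -0.0648, 0.025]
eef_rot: [[-1.0, 0.027, -0.009], [0.027, 1.0, -0.0], [0.009, -0.0, -1.0]]
wrist_force: [-15.7, -3.5, 1.8]
width: 0.0002
finger_force: 7.5
```

jog_arm:
  series: [0.003,0,0,0,0,0,0,0.003,0,0,0,0,0,0,0.002,0,0,0,0,0,0,0.002,0,0,0,0,0,0,0.001,0,0,0,0,0,0]

```text
time_s: 10.65
tcp_pos: [0.5471, -0.065, 0.0247]
eef_rot: [[-1.0, 0.027, -0.009], [0.027, 1.0, -0.0], [0.009, -0.001, -1.0]]
wrist_force: [-15.0, -4.6, -0.7]
width: -0.0005
finger_force: 7.8
```

jog_arm:
  series: [-0.045,0,0,0,0,0,0,0,0.045,0,0,0,0,0,0,0.045,0,0,0,0,0,0,0.045,0,0,0,0,0,0,0.045,0,0,0,0,0]

```text
time_s: 11.15
tcp_pos: [0.5059, 0.1165, 0.0265]
eef_rot: [[-1.0, 0.027, 0.0], [0.027, 1.0, 0.0], [-0.0, 0.0, -1.0]]
wrist_force: [0.7, 0.5, 0.3]
width: -0.0002
finger_force: 0.0
```

```bash
python3 - <<'E'
from h import *
print(ctrl.get_obs()['tcp_pos'])
im=ctrl.grab_frame("top")[:,:,::-1]
cv2.imwrite('pics/c3.png',cv2.resize(im[125:275,250:405],None,fx=4,fy=4,interpolation=2)[:600])
E
```

```text
[0.50587855 0.11646367 0.02648179]
```

View pics/c3.png

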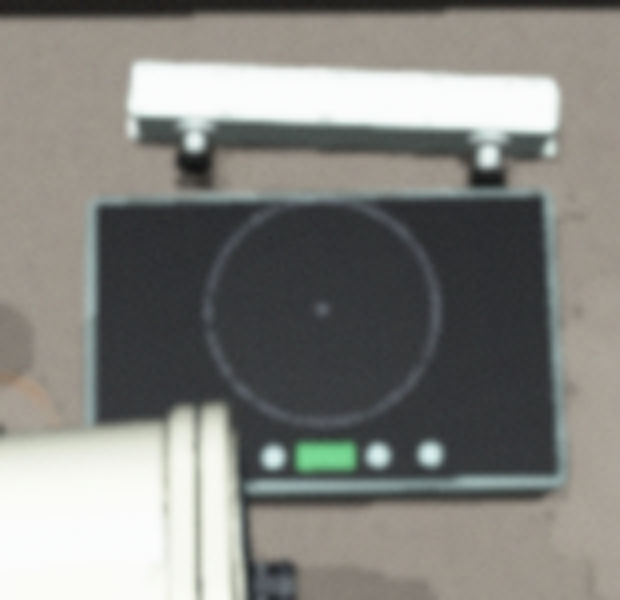

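The far edge now runs from crop (88,201) to (547,190). It is nearly at the right pad, with a visible gap at the left one.

```bash
python3 - <<'E'
from h import *
np.set_printoptions(precision=4,suppress=True)
f=lambda p:(np.array(p)+.0)/4+[250-.375,125-.375]
print(cast('top',f([(195,198),(487,192),(88,201),(547,190)]),.058))
E
```

```text
[[ 0.7304  0.1132  0.058 ]
 [ 0.7312 -0.0598  0.058 ]
 [ 0.7297  0.1766  0.058 ]
 [ 0.7318 -0.0954  0.058 ]]
```

jog_arm:
  series: [0,0.039,0,0,0,0,0,0.02,0,0,0,0,0,0,0.011,0,0,0,0,0,0,0.003,0,0,0,0,0,0,0.002,0,0,0,0,0,0]

```text
time_s: 11.7
tcp_pos: [0.5422, 0.1524, 0.026]
eef_rot: [[-1.0, 0.029, -0.001], [0.029, 1.0, -0.0], [0.001, -0.0, -1.0]]
wrist_force: [-0.6, -0.2, 0.5]
width: -0.0001
finger_force: 0.0
```

jog_arm:
  series: [0.002,0,0,0,0,0,0,0.002,0,0,0,0,0,0,0.002,0,0,0,0,0,0,0.002,0,0,0,0,0,0,0.002,0,0,0,0,0,0]

```text
time_s: 12.2
tcp_pos: [0.5482, 0.1527, 0.0253]
eef_rot: [[-1.0, 0.028, -0.008], [0.028, 1.0, 0.001], [0.008, 0.0, -1.0]]
wrist_force: [-14.1, 3.1, 2.8]
width: 0.0001
finger_force: 7.3
```

jog_arm:
  series: [0.003,0,0,0,0,0,0,0.003,0,0,0,0,0,0,0.003,0,0,0,0,0,0,0.003,0,0,0,0,0,0,0.003,0,0,0,0,0,0]

```text
time_s: 12.7
tcp_pos: [0.5628, 0.1532, 0.0247]
eef_rot: [[-1.0, 0.028, -0.009], [0.028, 1.0, 0.001], [0.009, 0.001, -1.0]]
wrist_force: [-13.9, 5.6, -0.1]
width: 0.0001
finger_force: 7.1
```

jog_arm:
  series: [0.003,0,0,0,0,0,0,0.002,0,0,0,0,0,0,0.002,0,0,0,0,0,0,0.001,0,0,0,0,0,0,0.001,0,0,0,0,0,0]

```text
time_s: 13.2
tcp_pos: [0.5707, 0.1537, 0.0246]
eef_rot: [[-1.0, 0.028, -0.011], [0.028, 1.0, 0.002], [0.011, 0.002, -1.0]]
wrist_force: [-18.7, 8.2, 2.8]
width: 0.0001
finger_force: 10.3
```

jog_arm:
  series: [-0.05,0,0,0,0,0,0,0,-0.045,0,0,0,0,0,0,-0.045,0,0,0,0,0,0,-0.045,0,0,0,0,0,0,-0.045,0,0,0,0,0]

```text
time_s: 13.7
tcp_pos: [0.5261, -0.0291, 0.0266]
eef_rot: [[-1.0, 0.029, 0.001], [0.029, 1.0, -0.0], [-0.001, -0.0, -1.0]]
wrist_force: [0.5, 0.7, 0.0]
width: -0.0
finger_force: 0.0
```

jog_arm:
  series: [0,-0.04,0,0,0,0,0,0.006,0,0,0,0,0,0,0.003,0,0,0,0,0,0,0.002,0,0,0,0,0,0,0.002,0,0,0,0,0,0]

```text
time_s: 14.2
tcp_pos: [0.5381, -0.0662, 0.0259]
eef_rot: [[-1.0, 0.027, -0.003], [0.027, 1.0, 0.0], [0.003, 0.0, -1.0]]
wrist_force: [-8.9, 0.3, 2.2]
width: -0.0001
finger_force: 4.6
```

jog_arm:
  series: [0.002,0,0,0,0,0,0,0.002,0,0,0,0,0,0,0.002,0,0,0,0,0,0,0.002,0,0,0,0,0,0,0.002,0,0,0,0,0,0]

```text
time_s: 14.7
tcp_pos: [0.5451, -0.0657, 0.025]
eef_rot: [[-1.0, 0.027, -0.009], [0.027, 1.0, 0.0], [0.009, -0.0, -1.0]]
wrist_force: [-14.1, -2.6, 2.0]
width: 0.0002
finger_force: 7.2
```

jog_arm:
  series: [0.002,0,0,0,0,0,0,0.002,0,0,0,0,0,0,0.001,0,0,0,0,0,0,0.001,0,0,0,0,0,0,0.001,0,0,0,0,0,0]

```text
time_s: 15.2
tcp_pos: [0.552, -0.0659, 0.0249]
eef_rot: [[-1.0, 0.027, -0.009], [0.027, 1.0, -0.0], [0.009, -0.0, -1.0]]
wrist_force: [-15.5, -2.3, 1.9]
width: 0.0001
finger_force: 7.5
```

jog_arm:
  series: [0.001,0,0,0,0,0,0,0.001,0,0,0,0,0,0,0.001,0,0,0,0,0,0,0.001,0,0,0,0,0,0,0.001,0,0,0,0,0,0]

```text
time_s: 15.7
tcp_pos: [0.5554, -0.0658, 0.0246]
eef_rot: [[-1.0, 0.028, -0.012], [0.028, 1.0, -0.0], [0.012, -0.0, -1.0]]
wrist_force: [-21.8, -4.2, 2.5]
width: 0.0
finger_force: 11.0
```

jog_arm:
  series: [-0.045,0,0,0,0,0,0,0,0.045,0,0,0,0,0,0,0.045,0,0,0,0,0,0,0.045,0,0,0,0,0,0,0.045,0,0,0,0,0]

```text
time_s: 16.2
tcp_pos: [0.5158, 0.1154, 0.0265]
eef_rot: [[-1.0, 0.027, 0.0], [0.027, 1.0, 0.0], [-0.0, 0.0, -1.0]]
wrist_force: [-0.0, 0.5, -0.4]
width: -0.0003
finger_force: 0.0
```

```bash
python3 - <<'E'
from h import *
im=ctrl.grab_frame("top")[:,:,::-1]
cv2.imwrite('pics/c4.png',cv2.resize(im[125:275,250:405],None,fx=4,fy=4,interpolation=2)[:600])
E
```

```text
(no output)
```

View pics/c4.png

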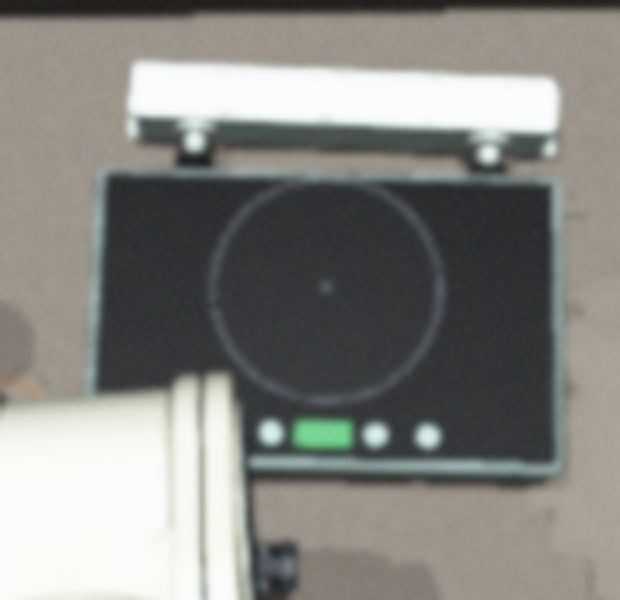

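The far edge now runs from crop (100,173) to (558,180) and meets both pads, so the hob is roughly square to the bar. Next is a short press on the left to restore its squeeze.

jog_arm:
  series: [0,0.036,0,0,0,0,0,0.03,0,0,0,0,0,0,0.012,0,0,0,0,0,0,0.002,0,0,0,0,0,0,0.002,0,0,0,0,0,0]

```text
time_s: 16.75
tcp_pos: [0.5616, 0.1485, 0.0259]
eef_rot: [[-1.0, 0.029, -0.001], [0.029, 1.0, -0.0], [0.001, -0.0, -1.0]]
wrist_force: [-0.8, 0.4, 0.7]
width: -0.0003
finger_force: 0.0
```

jog_arm:
  series: [0.002,0,0,0,0,0,0,0.002,0,0,0,0,0,0,0.002,0,0,0,0,0,0,0.001,0,0,0,0,0,0,0.001,0,0,0,0,0,0]

```text
time_s: 17.25
tcp_pos: [0.5659, 0.1488, 0.0254]
eef_rot: [[-1.0, 0.029, -0.008], [0.029, 1.0, 0.001], [0.008, 0.001, -1.0]]
wrist_force: [-15.5, 3.9, 3.8]
width: 0.0002
finger_force: 7.6
```

jog_arm:
  series: [0.001,0,0,0,0,0,0,0.001,0,0,0,0,0,0,0.0005,0,0,0,0,0,0,0.0005,0,0,0,0,0,0,0,0,0,0,0,0,0]

```text
time_s: 17.75
tcp_pos: [0.5684, 0.1492, 0.0251]
eef_rot: [[-1.0, 0.028, -0.009], [0.028, 1.0, 0.002], [0.009, 0.001, -1.0]]
wrist_force: [-14.8, 5.3, 2.7]
width: 0.0002
finger_force: 7.8
```

jog_arm:
  series: [0.001,0,0,0,0,0,0,0.001,0,0,0,0,0,0,0.001,0,0,0,0,0,0,0.0005,0,0,0,0,0,0,0,0,0,0,0,0,0]

```text
time_s: 18.25
tcp_pos: [0.5706, 0.1495, 0.0248]
eef_rot: [[-1.0, 0.028, -0.012], [0.028, 1.0, 0.002], [0.012, 0.002, -1.0]]
wrist_force: [-20.2, 6.7, 2.9]
width: -0.0
finger_force: 10.1
```

jog_arm:
  series: [-0.045,0,0,0,0,0,0,0,-0.045,0,0,0,0,0,0,-0.045,0,0,0,0,0,0,-0.045,0,0,0,0,0,0,-0.045,0,0,0,0,0]

```text
time_s: 18.75
tcp_pos: [0.5312, -0.0331, 0.0266]
eef_rot: [[-1.0, 0.029, 0.0], [0.029, 1.0, -0.0], [-0.0, -0.0, -1.0]]
wrist_force: [1.3, -0.2, 0.5]
width: 0.0002
finger_force: 0.0
```

jog_arm:
  series: [0.008,-0.036,0,0,0,0,0,0.01,0,0,0,0,0,0,0.002,0,0,0,0,0,0,0.002,0,0,0,0,0,0,0.001,0,0,0,0,0,0]

```text
time_s: 19.25
tcp_pos: [0.5524, -0.066, 0.0257]
eef_rot: [[-1.0, 0.028, -0.005], [0.028, 1.0, 0.0], [0.005, 0.0, -1.0]]
wrist_force: [-10.5, -0.8, 2.2]
width: 0.0001
finger_force: 4.9
```

jog_arm:
  series: [0.001,0,0,0,0,0,0,0.001,0,0,0,0,0,0,0.001,0,0,0,0,0,0,0.001,0,0,0,0,0,0,0,0,0,0,0,0,0]

```text
time_s: 19.75
tcp_pos: [0.5539, -0.0655, 0.025]
eef_rot: [[-1.0, 0.027, -0.009], [0.027, 1.0, 0.0], [0.009, 0.0, -1.0]]
wrist_force: [-16.6, -3.0, 3.5]
width: -0.0003
finger_force: 8.0
```

jog_arm:
  series: [0.001,0,0,0,0,0,0,0.0005,0,0,0,0,0,0,0.0005,0,0,0,0,0,0,0,0,0,0,0,0,0,0,0,0,0,0,0,0]

```text
time_s: 20.25
tcp_pos: [0.5551, -0.0655, 0.0248]
eef_rot: [[-1.0, 0.027, -0.011], [0.027, 1.0, 0.0], [0.011, -0.0, -1.0]]
wrist_force: [-18.8, -3.1, 3.4]
width: 0.0001
finger_force: 9.6
```

```bash
python3 - <<'E'
from h import *
o=ctrl.get_obs();print(o['tcp_pos'],o['wrist_force'])
E
```

```text
[ 0.55505653 -0.06551823  0.02480976] [-18.77929454  -3.05163611   3.42845951]
```

jog_arm:
  series: [-0.04,0,0,0,0,0,0,0,0.045,0,0,0,0,0,0,0.045,0,0,0,0,0,0,0.045,0,0,0,0,0,0,0.045,0,0,0,0,0]

```text
time_s: 20.75
tcp_pos: [0.5199, 0.1155, 0.0265]
eef_rot: [[-1.0, 0.027, 0.0], [0.027, 1.0, 0.0], [-0.0, 0.0, -1.0]]
wrist_force: [1.2, -1.0, 0.1]
width: -0.0001
finger_force: 0.0
```

jog_arm:
  series: [0.01,0.035,0,0,0,0,0,0.03,0,0,0,0,0,0,0.006,0,0,0,0,0,0,0.002,0,0,0,0,0,0,0.001,0,0,0,0,0,0]

```text
time_s: 21.25
tcp_pos: [0.5688, 0.1479, 0.026]
eef_rot: [[-1.0, 0.028, -0.001], [0.028, 1.0, -0.0], [0.001, -0.0, -1.0]]
wrist_force: [-0.6, -0.1, 0.2]
width: -0.0003
finger_force: 0.0
```

jog_arm:
  series: [0.001,0,0,0,0,0,0,0.001,0,0,0,0,0,0,0.001,0,0,0,0,0,0,0.0005,0,0,0,0,0,0,0,0,0,0,0,0,0]

```text
time_s: 21.75
tcp_pos: [0.5693, 0.1473, 0.0255]
eef_rot: [[-1.0, 0.029, -0.007], [0.029, 1.0, -0.0], [0.007, -0.0, -1.0]]
wrist_force: [-12.3, 0.5, 4.0]
width: -0.0002
finger_force: 6.5
```

jog_arm:
  series: [0.001,0,0,0,0,0,0,0.0005,0,0,0,0,0,0,0.0005,0,0,0,0,0,0,0,0,0,0,0,0,0,0,0,0,0,0,0,0]

```text
time_s: 22.25
tcp_pos: [0.5701, 0.1476, 0.0253]
eef_rot: [[-1.0, 0.029, -0.009], [0.029, 1.0, 0.0], [0.009, 0.0, -1.0]]
wrist_force: [-17.5, 2.3, 4.3]
width: 0.0
finger_force: 8.7
```

jog_arm:
  series: [0.0007,0,0,0,0,0,0,0.0005,0,0,0,0,0,0,0,0,0,0,0,0,0,0,0,0,0,0,0,0,0,0,0,0,0,0,0]

```text
time_s: 22.75
tcp_pos: [0.5707, 0.1478, 0.0251]
eef_rot: [[-1.0, 0.028, -0.01], [0.028, 1.0, 0.001], [0.01, 0.0, -1.0]]
wrist_force: [-18.3, 3.6, 4.8]
width: 0.0002
finger_force: 9.6
```

jog_arm:
  series: [-0.045,0,0,0,0,0,0,-0.045,0,0,0,0,0,0,0,0,0.045,0,0,0,0,0,0,0.045,0,0,0,0,-0.03,0.03,0.02,0,0,0,0]

```text
time_s: 23.25
tcp_pos: [0.4595, 0.176, 0.1399]
eef_rot: [[-0.999, 0.033, 0.006], [0.033, 0.999, 0.0], [-0.006, 0.001, -1.0]]
wrist_force: [0.6, 0.9, 1.3]
width: -0.0001
finger_force: 0.0
```

jog_arm:
  series: [-0.025,0.04,0,0,0,0,0,-0.025,0.04,0,0,0,0,0,-0.025,0.04,0,0,0,0,0,-0.025,0.04,0,0,0,0,0,0,0,0,0,0,0,0]

```text
time_s: 23.75
tcp_pos: [0.3534, 0.3407, 0.1366]
eef_rot: [[-1.0, 0.024, -0.0], [0.024, 1.0, 0.001], [0.0, 0.001, -1.0]]
wrist_force: [1.1, 0.6, -0.3]
width: 0.0001
finger_force: 0.0
```

```bash
python3 - <<'E'
from h import *
im=ctrl.grab_frame("top")[:,:,::-1]
cv2.imwrite('pics/c5.png',cv2.resize(im[125:275,210:460],None,fx=3.2,fy=3.2,interpolation=2)[:600])
print(ctrl.get_obs()['tcp_pos'])
E
```

```text
[0.3547543  0.33905995 0.13645702]
```

View pics/c5.png

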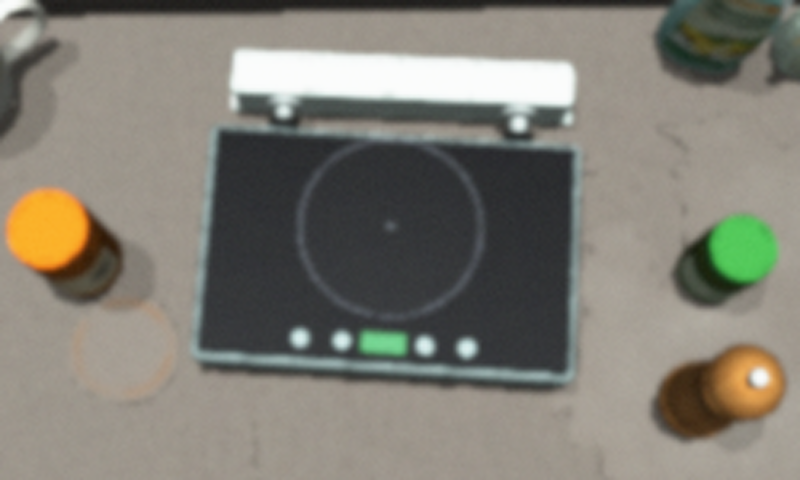

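The far edge, from (215,130) to (580,149), lies on both pads at (283,118) and (517,130). The jars and the mill look undisturbed and the arm is clear. One last check on sideways offset and angle before handing in.

```bash
python3 - <<'E'
from h import *
f=lambda p:np.array(p)/3.2+[210-.34,125-.34]
H=cast('top',f([(215,130),(580,149),(572,380),(195,358)]),.058);c=H.mean(0)
d=H[0]-H[1]+H[3]-H[2];y=np.degrees(np.arctan2(-d[0],d[1]));b=np.radians(-2.67)
v=c[:2]-[.7775,.023];print(c,y,'rel deg',y+2.67,'y_bar',-np.sin(b)*v[0]+np.cos(b)*v[1])
if abs(y+2.67)<4.5: print(ctrl.sign_off())
E
```

```text
[0.65837108 0.03586187 0.058     ] -4.166821781417976 rel deg -1.4968217814179763 y_bar 0.007298475150696014
the job is handed in; nothing more can be done
None
```

I walked the hob back onto both rubber stops and handed the job in; the verdict was not shown. By the last measurements it sits about 7 mm off the bar's middle line and 1.5° from square. The rise in push force suggests about 3 to 5 N on each stop. The highest push I read was about 22 N, the jars and mill look unmoved, and the arm is clear.

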